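# Put up the bench splash shield and hold it

## Robot

A 6-joint arm with a two-finger parallel gripper is mounted at the origin on the work surface. World frame = base frame: x ahead of the robot, y to its left, z up, the work surface at z = 0. Lengths are in m, angles in rad, forces in N, time in s.
With the tool pointing down it reaches from about 0.275 to 0.725 m from the base axis. Payload 15.9 kg.
Tool frame: the origin (TCP) lies at the very end of the fingers, on their centre line; the grasp point (between the pads) lies robot.grip_depth behind it (robot.grip_depth is the distance from the TCP to the grasp point, in m); z points along the fingers, y is the direction in which the jaws open and shut (so a half turn about z gives the same grasp; the last joint's range is limited). The gripper opens to 85 mm and grips with 20 to 120 N. Pads are 22 mm wide; open, the fingers measure 114 mm over their backs; the gripper's body (76 mm by 85 mm) begins 54 mm behind the grasp point. The pads swing forward as they close: fully open they stand 13 mm farther back than shut.
Start: joints at [1.32, 0.213, -0.034, 1.323, 0, 1.571], TCP at [0.124, 0.484, 0.231] pointing down, gripper open.
Joint ranges: [-2.98, 2.98], [-0.74, 1.72], [-1.14, 1.35], [-2.1, 2.04], [-1.57, 1.44], [-3.14, 3.14]. Speed limits (rad/s): [1.89, 1.89, 2.39, 2.57, 3.14, 3.14].

## Interface

Orientations are given as [roll, pitch, yaw] about the fixed x, y, z axes, in that order (R = Rz(yaw) Ry(pitch) Rx(roll)).
In Python, from plant import telemetry, eyes, workorder, robot gives the robot as it stands.
- The arm moves only by the tool play_rows, never from a script. Its arguments are lists of equal length, an entry for each row: "dp": the shift along the tool's x, y, z in mm, a list of three; "twist": the turn about the tool's z in rad. In form: {"dp": [[dx, dy, dz], ...], "twist": [twist, ...]}. A call has 1 to 10 rows; each row shifts and turns the pose as measured when the row begins, along the tool's axes as they then stand; what a row does not reach is not made up. A row lasts 1/8 s, in which the tool goes at most 62.5 mm and 10.7 degrees, less where a joint would pass 70% of its speed; a pose out of reach is approached as far as the arm can. A call with a gripper value outside its range is refused whole. "jaw" is the opening, from 0 (shut) to 1 (fully open), set as the call begins (left out, the last holds). The fingers move at their own pace and stop on an object; "squeeze" is the grip in N (left out, the last holds). Time passes only in rows, so rows that do not move let the fingers close. It gives the time, the measured TCP pose, the force and the opening at its end, in the units of the state.
- telemetry.get_obs(): the state, without advancing time (a new reading comes with each control period).
- eyes.grab_frame(name): name is "side" or "top" or "wrist"; returns a dict with "image" (480x640x3 uint8, blue, green, red), "K" (3x3 intrinsics, pixels), "R" (3x3) and "t" (3): a world point X has camera coordinates R X + t; the wrist camera has in their place "T_tool_cam" (4x4, takes a point from camera to tool coordinates, whose origin is the TCP and whose axes are the flange's). Camera axes: x right, y down, z forward; pixel columns grow to the right and rows downward; lengths in m; the calibration is good to about 2 mm. A picture is of the moment at which its call begins: read the wrist's pose just before it. There is no depth.
- workorder.finish_job(): hands the job in, once; it reports no verdict.
The state is a dict: "time": time; "q": joint angles; "qvel": joint speeds; "tau": joint torques, N m; "tool_pos": TCP position; "ee_rot": TCP orientation; "contact_force": force on the tool from outside, world axes, zero at the start; "wrist_torque": the same for the moment, N m; "opening": finger opening in m.
Only numpy, scipy, OpenCV 4.12 (cv2) and the standard library are available. Lean on these libraries where they do the work, as an engineer would, in place of code of your own. Each camera call takes 0.05 s, during which the arm holds its last target.

## Task

Put up the folding splash shield. First lift the steel pot with the hoop handle, which was left on the shield's foot plate where the leg must land, and stand it upright on the white bench paper beside; then flip the shield's spring leg down past its centre so that it snaps fully down. Last, swing the reclined shield up until it is upright on its leg and finish while still holding it there, for it falls back if let go; leave the vial, the vial rack, the beaker and the two flasks where they are.

Things in the scene. Friction and masses are not known exactly. Their poses are not given: they have to be found in the camera images.
- shield_base: Steel foot plate of the shield, fixed to the bench, 300 mm (its x) by 270 mm (its y, from y = -200 to +70 mm) and 12 mm thick. Origin on the bench under the hinge line of the shield; its x runs along the shield's width, its y points to the side on which the shield reclines, the leg is on the -y side; yaw within about 0.28 rad.
- shield (a joint): Lean of the shield about its hinge, rad: 0 upright, 0.42 fully reclined to the plate's +y (the start, lying on two rest posts 70 mm tall), negative is over to -y. Let go, it always falls back to 0.42 (about 2.5 N at the hand grip when reclined, 0.5 N when upright). With the leg down, the leg's foot meets the plate and stops the shield when upright (within 0.02 rad); without the leg nothing stops it.
- hinge (a point): Middle of the shield's hinge line, which runs along the plate's x, 24 mm above the bench. The shield (0.8 kg) is an aluminium tube frame 284 mm wide and 300 mm high with a clear sheet and a clear hood (110 mm deep) on its +y side. Shield's own frame: the plate's axes when upright, from here; reclining turns it about x, top towards +y.
- grip (a point): Middle of the shield's hand grip: a round rubber sleeve 20 mm thick and 120 mm long along the plate's x on the top tube (14 mm thick) of the shield. 285 mm up the shield from the hinge and 10 mm to its +y side; 278 mm above the bench when reclined, 309 mm when upright. The 40 mm under the tube are open.
- hub (a point): Pivot of the spring leg, on the middle of the leg's thickness at the centre of the round hub (30 mm across) on the shield's cross-bar: in the shield's own frame 75 mm to -x, 25 mm to -y and 125 mm up from the hinge middle.
- leg (a joint): Turn of the spring leg about the hub, rad: 0 folded (lying along the shield, pointing to the plate's +x and 0.1 rad up), 1.75 fully down. The hub's spring drives it away from about 0.77: short of that it flies back up to 0, past it it snaps down to 1.75 by itself. It takes about 4 N across the leg at 90 mm from the hub to move it off 0.
- leg_foot (a point): Centre of the rubber ball foot (22 mm) at the end of the leg, a steel rod 12 mm thick; push on its upper side. At joint value q the foot lies from the hub, in the shield's own frame, at 143 mm x (cos(q-0.1), -0.471 sin(q-0.1), -0.882 sin(q-0.1)): it swings down and outwards.
- dewar_middle (a point): Middle of the steel pot, 55 mm above its underside and on its axis: a closed insulated pot 88 mm in diameter (foot 80 mm), 110 mm tall to the top of its grey stopper, about 0.4 to 0.8 kg, with a fixed hoop handle over the top. Starts on the foot plate.
- dewar_handle (a point): Middle of the pot's handle bar, 152 mm above its underside: a round black sleeve 16 mm thick and 56 mm long along the pot's own x, 34 mm free height under it; the hoop is 101 mm wide over all along x.
- paper_middle (a point): Middle of the top of the white bench paper, a flat sheet 240 mm (its x) by 200 mm (its y), 2 mm thick, fixed to the bench and free of things.
- vial: Small capped amber vial, 23 mm across, 60 mm tall, standing on the far right corner of the foot plate; origin under its middle. Leave alone.
- rack: Red vial rack 210 x 105 mm, 60 mm tall with its vials, on the right; origin under its middle. Leave alone.
- beaker: Glass beaker 72 mm across, 84 mm tall; origin under its middle. Leave alone.
- flask1: Clear stoppered flask 90 mm across, 198 mm tall, on the left; origin under its middle. Leave alone.
- flask2: Amber stoppered flask 90 mm across, 198 mm tall, on the far left; origin under its middle. Leave alone.

How it is judged:
By the outcome, as a careful person would: the job done as asked, in the order asked, and still so for the second after the job is handed in, while the arm keeps its last pose, push and grip.
It also fails if it takes over 64 s, if anything falls off the work surface, if the arm or the gripper's body presses on something with over 40 N, if the wrist force passes 120 N, or if a joint passes its speed limit or range.

## Working session

There is one attempt and no reset: what is moved stays moved. The work goes in short steps, Python scripts to look and compute and a tool call to move; the robot and the scene stay as the last step left them, time stands still between calls to the robot, and variables do not carry over. Pictures are saved under pics/ and viewed, and the job is handed in when it is done.

Besides the shell and the picture viewer there is one more tool, called after "Call:" by a JSON object that holds its "name" and its "arguments". play_rows: Moves the arm, as the interface text tells. Its arguments: {"type":"object","properties":{"dp":{"type":"array","items":{"type":"array","items":{"type":"number"}}},"twist":{"type":"array","items":{"type":"number"}},"jaw":{"type":"number"},"squeeze":{"type":"number"}},"required":["dp","twist"]}

```bash
ls; mkdir -p pics; python3 - <<'E'
from plant import telemetry, eyes, workorder, robot
import cv2
o=telemetry.get_obs(); print({k:(v if isinstance(v,(int,float)) else [round(float(a),4) for a in v]) for k,v in o.items()})
print(robot.grip_depth)
for n in ("side","top","wrist"):
    f=eyes.grab_frame(n); cv2.imwrite(f"pics/{n}0.png",f["image"])
    print(n,f["K"].round(1).tolist(), {k:f[k].round(4).tolist() for k in f if k not in("image","K")})
E
```

```text
pics
{'time': 0.0, 'q': [1.32, 0.2134, -0.0351, 1.3235, 0.0, 1.5708], 'qvel': [0.0006, -0.0017, -0.0012, -0.0007, -0.0012, 0.0005], 'tau': [-0.0023, -68.6151, 48.7121, 0.0174, -0.0001, -0.0], 'tool_pos': [0.124, 0.484, 0.2308], 'ee_rot': [-3.1405, -0.0, 2.8908], 'contact_force': [-0.0037, -0.1674, -0.0606], 'wrist_torque': [-0.0224, 0.0421, 0.0244], 'opening': 0.08539169539267369}
0.0187
side [[580.2, 0.0, 325.0], [0.0, 580.2, 241.3], [0.0, 0.0, 1.0]] {'R': [[0.9083, -0.4182, 0.0133], [-0.2047, -0.4719, -0.8576], [0.3649, 0.7762, -0.5142]], 't': [-0.538, 0.2967, 1.5667]}
top [[461.1, 0.0, 311.1], [0.0, 461.1, 238.0], [0.0, 0.0, 1.0]] {'R': [[0.0078, -0.9999, 0.011], [-0.9978, -0.0085, -0.0664], [0.0665, -0.0105, -0.9977]], 't': [-0.0269, 0.597, 1.402]}
wrist [[359.6, 0.0, 324.9], [0.0, 359.6, 235.6], [0.0, 0.0, 1.0]] {'T_tool_cam': [[-0.0012, -0.9653, -0.2612, 0.0653], [1.0, -0.0011, -0.0002, 0.0003], [-0.0001, -0.2612, 0.9653, -0.1433], [0.0, 0.0, 0.0, 1.0]]}
```

View pics/side0.png

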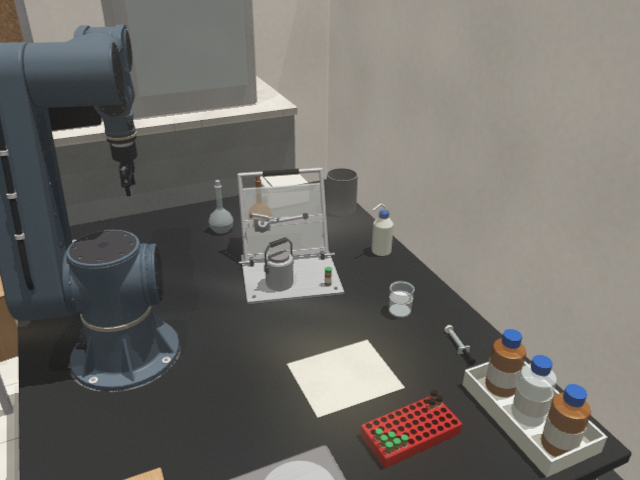

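View pics/top0.png

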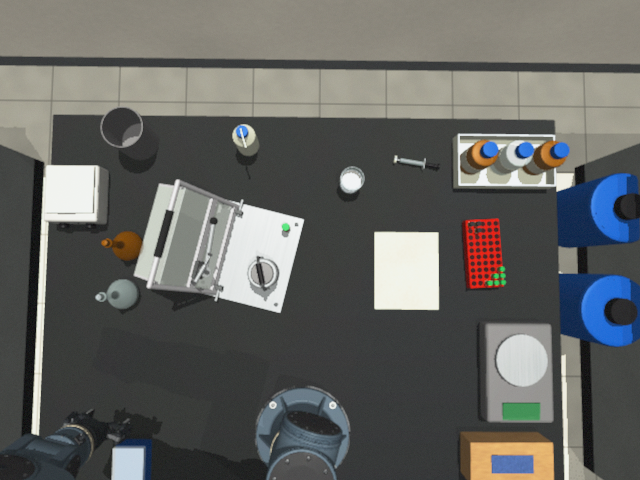

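View pics/wrist0.png

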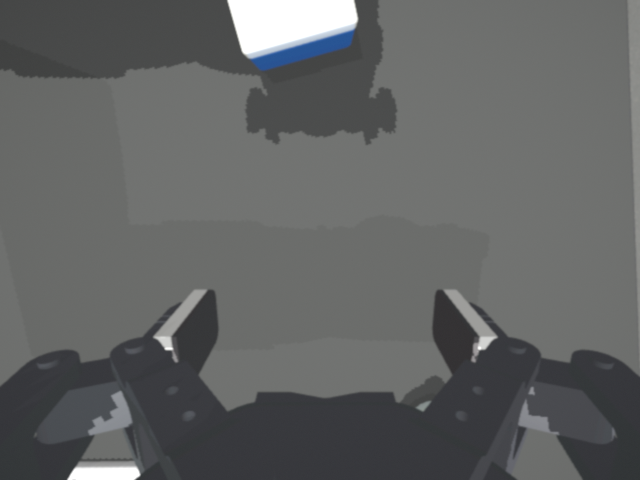

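```bash
cat > h.py <<'E'
import numpy as np, cv2
from scipy.spatial.transform import Rotation as Ro
from plant import telemetry, eyes, robot
np.set_printoptions(precision=4,suppress=True)
def cam(name):
    o=telemetry.get_obs() if name=="wrist" else None
    f=eyes.grab_frame(name)
    if name=="wrist":
        T=np.eye(4);T[:3,:3]=Ro.from_euler('xyz',o['ee_rot']).as_matrix();T[:3,3]=o['tool_pos']
        W=np.linalg.inv(T@f['T_tool_cam']); f['R'],f['t']=W[:3,:3],W[:3,3]
    return f
def proj(f,X):
    X=np.atleast_2d(X); c=X@f['R'].T+f['t']; p=c@f['K'].T; return p[:,:2]/p[:,2:]
def ray(f,uv,z):
    d=f['R'].T@np.linalg.inv(f['K'])@np.array([uv[0],uv[1],1.]); c=-f['R'].T@f['t']
    return c+d*(z-c[2])/d[2]
def tri(fs,uvs):
    A=[];b=[]
    for f,uv in zip(fs,uvs):
        d=f['R'].T@np.linalg.inv(f['K'])@np.array([uv[0],uv[1],1.]); d/=np.linalg.norm(d); c=-f['R'].T@f['t']
        P=np.eye(3)-np.outer(d,d); A.append(P);b.append(P@c)
    A=np.vstack(A);b=np.hstack(b); s=np.linalg.lstsq(A,b,rcond=None); return s[0],np.sqrt(s[1])
def crop(im,x0,y0,w,h,s,fn):
    cv2.imwrite(fn,cv2.resize(im[y0:y0+h,x0:x0+w],None,fx=s,fy=s,interpolation=cv2.INTER_CUBIC))
E
python3 - <<'E'
from h import *
import pickle
T=cam("top");S=cam("side"); pickle.dump((T,S),open('ts.pkl','wb'))
crop(T['image'],120,170,200,150,4,'pics/topc.png'); crop(S['image'],210,155,160,150,4,'pics/sidec.png')
for uv in [(375,233),(438,233),(439,309),(374,309)]: print(ray(T,uv,.002))
E
```

```text
[ 0.6158 -0.2222  0.002 ]
[ 0.6175 -0.42    0.002 ]
[ 0.3812 -0.4206  0.002 ]
[ 0.3798 -0.2188  0.002 ]
```

View pics/topc.png

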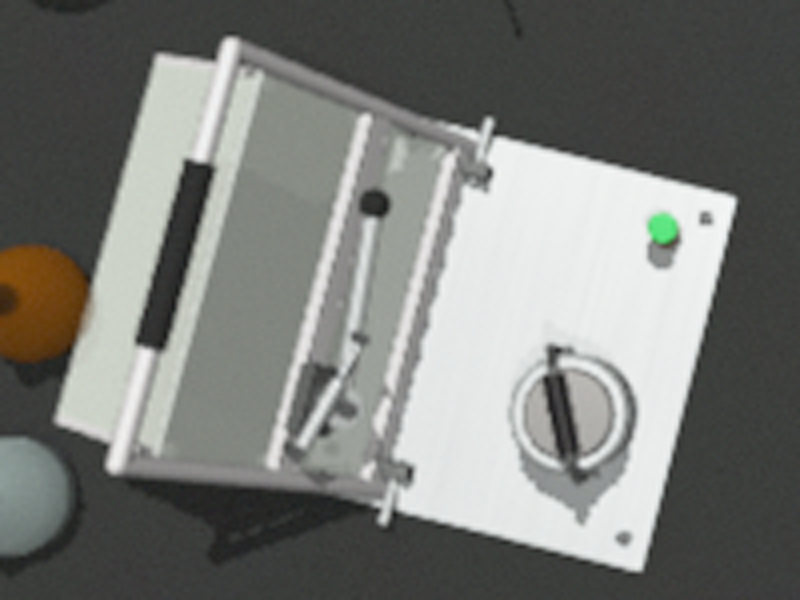

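View pics/sidec.png

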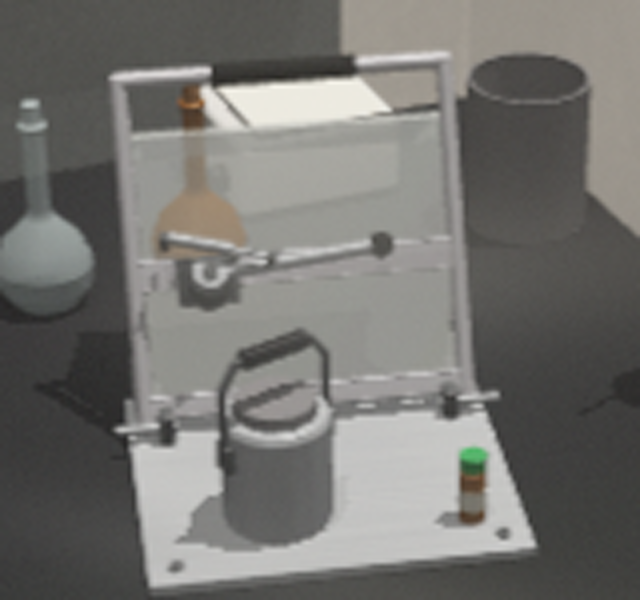

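```bash
python3 - <<'E'
from h import *
import pickle
from scipy.optimize import least_squares
T,S=pickle.load(open('ts.pkl','rb'))
t=lambda c:(120+(c[0]-1.5)/4,170+(c[1]-1.5)/4)
s=lambda c:(210+(c[0]-1.5)/4,155+(c[1]-1.5)/4)
A=ray(T,t((737,197)),.012);B=ray(T,t((643,571)),.012);print(A,B,np.linalg.norm(A-B))
d=A-B;print('yaw',np.arctan2(d[1],d[0]))
A2=ray(S,s((536,546)),.012);B2=ray(S,s((150,580)),.012);print('side',A2,B2,np.linalg.norm(A2-B2)); d=A2-B2;print(np.arctan2(d[1],d[0]))
print('grip',tri([T,S],[t((175,256)),s((284,68))]))
g1=tri([T,S],[t((199,163)),s((355,64))])[0];g0=tri([T,S],[t((149,347)),s((213,73))])[0];print(g0,g1)
print('foot',tri([T,S],[t((374,204)),s((381,243))]))
h0=tri([T,S],[t((569,460)),s((240,358))]);h1=tri([T,S],[t((556,376)),s((305,338))]);print('handle',h0,h1)
print('vial', ray(T,t((663,228)),.07))
def frame(x,y,yaw): return Ro.from_euler('z',yaw).as_matrix(),np.array([x,y,0])
def res(p):
    R,o=frame(*p); sh=Ro.from_euler('x',-.42).as_matrix()
    P=[([.15,-.2,.012],T,t((737,197))),([-.15,-.2,.012],T,t((643,571))),([.15,-.2,.012],S,s((536,546))),([-.15,-.2,.012],S,s((150,580)))]
    q=0;hub=np.array([-.075,-.025,.125]);c=q-.1
    ft=hub+.143*np.array([np.cos(c),-.471*np.sin(c),-.882*np.sin(c)])
    for X,a,b in [([0,.01,.285],(175,256),(284,68)),([.06,.01,.285],(199,163),(355,64)),([-.06,.01,.285],(149,347),(213,73)),(ft,(374,204),(381,243))]:
        Y=sh@np.array(X)+[0,0,.024]; P+=[(Y,T,t(a)),(Y,S,s(b))]
    return np.concatenate([proj(f,R@np.array(X)+o)[0]-u for X,f,u in P])
r=least_squares(res,[.55,.15,-.22]);print(r.x,r.fun.reshape(-1,2))
E
```

```text
[0.6572 0.0007 0.012 ] [0.3684 0.0702 0.012 ] 0.297022592902698
yaw -0.23621623874063793
side [ 0.6539 -0.0034  0.012 ] [0.3673 0.0745 0.012 ] 0.29699318683794973
-0.2655231552902401
grip (array([0.5884, 0.3516, 0.2798]), array([0.0009]))
[0.5314 0.3662 0.2793] [0.6469 0.3389 0.2784]
foot (array([0.634 , 0.2533, 0.1552]), array([0.0008]))
handle (array([0.4587, 0.1135, 0.1644]), array([0.001])) (array([0.5156, 0.1237, 0.1627]), array([0.]))
vial [0.6272 0.0553 0.07  ]
[ 0.5591  0.23   -0.2387] [[ 0.1559 -0.1081]
 [-0.3165  0.7797]
 [ 0.521  -0.9103]
 [-0.0635  0.7125]
 [-0.0366 -0.3847]
 [-0.1247 -0.155 ]
 [ 0.2836 -0.1506]
 [ 0.1489 -0.3646]
 [ 0.0991  0.0418]
 [-0.5928 -0.1824]
 [ 0.1038  0.1897]
 [ 0.2066 -0.3787]]
```

Call:
{"name": "play_rows", "arguments": {"dp": [[0,0,-10],[0,0,-10],[0,0,-10],[0,0,-10],[0,0,-10],[0,0,-10],[0,0,-10],[0,0,-10],[0,0,0],[0,0,0]], "twist": [0.18,0.18,0.18,0.18,0.18,0.18,0.18,0.18,0.18,0.18], "jaw": 1}}

```text
time: 1.5
tool_pos: [0.1879, 0.4576, 0.3125]
ee_rot: [-3.082, 0.008, 1.145]
contact_force: [0.4, 1.1, -0.3]
opening: 0.0852
```

Call:
{"name": "play_rows", "arguments": {"dp": [[0,0,0],[0,0,0],[0,0,0],[0,0,0],[0,0,0]], "twist": [0.18,0.18,0.18,0.18,0.18]}}

```text
time: 2.12
tool_pos: [0.3505, 0.296, 0.3124]
ee_rot: [-2.919, 0.132, 0.55]
contact_force: [1.1, 1.3, 0.3]
opening: 0.0852
```

```bash
cat >> h.py <<'E'
def go(p,yaw):
    o=telemetry.get_obs(); R=Ro.from_euler('xyz',o['ee_rot']).as_matrix(); y=o['ee_rot'][2]
    print('t',round(o['time'],2),'pos',np.array(o['tool_pos']),'rpy',np.array(o['ee_rot']),'F',np.array(o['contact_force']),'open',round(o['opening'],4))
    print('dp mm',R.T@(np.array(p)-o['tool_pos'])*1000,'twist',-(yaw-y+np.pi)%(2*np.pi) - 0 if 0 else ((y-yaw+np.pi)%(2*np.pi)-np.pi))
E
python3 -c "
from h import *
go([.35,.12,.3],.177)"
```

```text
t 2.12 pos [0.3505 0.296  0.3124] rpy [-2.9188  0.1316  0.5497] F [1.0754 1.3343 0.2675] open 0.0852
dp mm [-89.9297 151.4927  -9.2742] twist 0.37273591729448263
```

```bash
python3 -c "
from h import *
o=telemetry.get_obs();print(o['q'],o['qvel'],o['time'])
cv2.imwrite('pics/s1.png',cam('side')['image'])"
```

```text
[0.5488 0.2405 0.1752 1.6373 0.2227 3.1406] [-0.9451  0.0894  0.0434  0.2456  0.2024  0.0001] 2.125
```

View pics/s1.png

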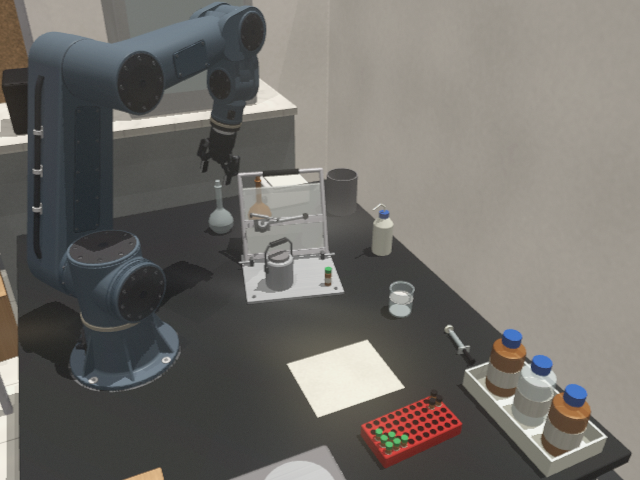

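Call:
{"name": "play_rows", "arguments": {"dp": [[0,0,0],[0,0,0]], "twist": [0,0]}}

```text
time: 2.42
tool_pos: [0.3535, 0.2912, 0.3118]
ee_rot: [-2.92, 0.135, 0.538]
contact_force: [-0.8, -0.8, 0.5]
opening: 0.0856
```

Call:
{"name": "play_rows", "arguments": {"dp": [[0,0,0],[0,0,0]], "twist": [-0.18,-0.18]}}

```text
time: 2.68
tool_pos: [0.3521, 0.2931, 0.3119]
ee_rot: [-2.887, 0.046, 0.903]
contact_force: [-0.6, -1.2, 0.5]
opening: 0.0851
```

```bash
python3 -c "
from h import *
go([.35,.12,.3],3.319)
o=telemetry.get_obs();print(o['q'],o['qvel'],o['time'])"
```

```text
t 2.67 pos [0.3521 0.2931 0.3119] rpy [-2.8869  0.0459  0.9027] F [-0.6492 -1.2194  0.5112] open 0.0851
dp mm [-136.459   106.7859   -8.9664] twist -2.4162802731171378
[0.542  0.2413 0.1748 1.6385 0.2219 2.7718] [ 0.0219 -0.0016 -0.0006 -0.0018 -0.0012 -1.4578] 2.675
```

```bash
python3 -c "
from h import *
o=telemetry.get_obs();R=Ro.from_euler('xyz',o['ee_rot']).as_matrix();print(R)
P=Ro.from_euler('z',-.2387).as_matrix(); print('toolz in plate',P.T@R[:,2])"
```

```text
[[ 0.6188  0.7525 -0.2253]
 [ 0.7842 -0.6086  0.1212]
 [-0.0459 -0.2517 -0.9667]]
toolz in plate [-0.2476  0.0645 -0.9667]
```

Call:
{"name": "play_rows", "arguments": {"dp": [[0,0,0],[0,0,0],[0,0,0],[0,0,0],[0,0,0],[0,0,0],[0,0,0],[0,0,0],[0,0,0],[0,0,0]], "twist": [-0.186,-0.186,-0.186,-0.186,-0.186,-0.186,-0.186,-0.186,-0.186,-0.186]}}

```text
time: 3.92
tool_pos: [0.3431, 0.3046, 0.3131]
ee_rot: [3.113, -0.254, 2.777]
contact_force: [0.2, -0.1, -0.3]
opening: 0.0853
```

Call:
{"name": "play_rows", "arguments": {"dp": [[0,0,0],[0,0,0],[0,0,0],[0,0,0],[0,0,0],[0,0,0],[0,0,0],[0,0,0],[0,0,0],[0,0,0]], "twist": [-0.186,-0.186,-0.186,-0.186,-0.186,-0.186,-0.186,-0.186,-0.186,-0.186]}}

```text
time: 5.18
tool_pos: [0.3337, 0.3159, 0.3143]
ee_rot: [2.908, 0.098, -1.646]
contact_force: [-0.3, 0.7, 0.6]
opening: 0.0853
```

Call:
{"name": "play_rows", "arguments": {"dp": [[0,0,0],[0,0,0],[0,0,0],[0,0,0],[0,0,0],[0,0,0],[0,0,0],[0,0,0],[0,0,0],[0,0,0]], "twist": [-0.186,-0.186,-0.186,-0.186,-0.186,-0.186,-0.186,-0.186,-0.186,-0.186]}}

```text
time: 6.42
tool_pos: [0.3239, 0.3269, 0.3155]
ee_rot: [-2.979, 0.192, 0.256]
contact_force: [-0.4, -0.9, 0.5]
opening: 0.0855
```

```bash
python3 -c "
from h import *
go([.35,.12,.3],3.319)
o=telemetry.get_obs();print(o['q'],o['qvel'],o['time'])"
```

```text
t 6.42 pos [0.3239 0.3269 0.3155] rpy [-2.9794  0.1921  0.2561] F [-0.4289 -0.8647  0.4945] open 0.0855
dp mm [-23.7178 207.3709 -13.2894] twist -3.0628606919682904
[ 0.6385  0.2311  0.173   1.6304  0.222  -2.7567] [ 0.0264 -0.0023 -0.0012 -0.0028 -0.0012 -1.4641] 6.425
```

Call:
{"name": "play_rows", "arguments": {"dp": [[0,0,0],[0,0,0],[0,0,0],[0,0,0],[0,0,0]], "twist": [-0.186,-0.186,-0.186,-0.186,-0.186]}}

```text
time: 7.05
tool_pos: [0.2177, 0.4174, 0.3149]
ee_rot: [-3.008, 0.01, 0.999]
contact_force: [0.7, 1.0, 0.3]
opening: 0.0852
```

```bash
python3 -c "
from h import *
go([.35,.12,.3],3.319)
o=telemetry.get_obs();print(o['q'],o['qvel'],o['time'])"
```

```text
t 7.05 pos [0.2177 0.4174 0.3149] rpy [-3.0077  0.0105  0.9995] F [0.7003 1.0403 0.2995] open 0.0852
dp mm [-178.4601  271.9153  -19.7263] twist -2.3195134752431628
[ 1.0005  0.16    0.1036  1.5247  0.1339 -3.1406] [ 1.003  -0.1755 -0.1747 -0.2481 -0.2752 -0.0017] 7.05
```

Call:
{"name": "play_rows", "arguments": {"dp": [[0,0,0],[0,0,0]], "twist": [-0.186,-0.186]}}

```text
time: 7.3
tool_pos: [0.1295, 0.4538, 0.3149]
ee_rot: [-3.087, -0.031, 1.255]
contact_force: [-0.3, 0.0, -0.6]
opening: 0.0855
```

```bash
python3 -c "
from h import *
go([.35,.12,.3],3.319)
o=telemetry.get_obs();print(o['q'],o['qvel'],o['time'])"
```

```text
t 7.3 pos [0.1295 0.4538 0.3149] rpy [-3.0867 -0.0315  1.2551] F [-0.2614  0.0246 -0.5871] open 0.0855
dp mm [-249.1596  313.15    -10.114 ] twist -2.06385151888751
[ 1.2561  0.126   0.0692  1.4824  0.0549 -3.1406] [ 1.0283 -0.1201 -0.1253 -0.1388 -0.3241  0.0002] 7.3
```

Call:
{"name": "play_rows", "arguments": {"dp": [[0,0,0],[0,0,0]], "twist": [-0.15,0]}}

```text
time: 7.55
tool_pos: [0.0862, 0.4631, 0.3153]
ee_rot: [-3.122, -0.041, 1.373]
contact_force: [0.7, 0.7, -0.2]
opening: 0.0857
```

```bash
cat >> h.py <<'E'
def rows(p,dyaw_total,n):
    o=telemetry.get_obs(); P=np.array(o['tool_pos']);y=o['ee_rot'][2]
    d=(np.array(p)-P)*1000/n; out=[]
    for i in range(n):
        a=y+dyaw_total/n*i; c,s=np.cos(a),np.sin(a)
        out.append([round(c*d[0]+s*d[1]),round(s*d[0]-c*d[1]),round(-d[2])])
    print(out,'twist',-dyaw_total/n)
E
python3 -c "
from h import *
go([.35,.12,.3],3.319)
o=telemetry.get_obs();print(o['q'],o['qvel'],o['time'])
y=o['ee_rot'][2]
rows([.48,.125,.3],-2.964-y,23)"
```

```text
t 7.55 pos [0.0862 0.4631 0.3153] rpy [-3.1225 -0.0406  1.373 ] F [ 0.6652  0.6615 -0.2481] open 0.0857
dp mm [-284.9692  326.1053   -2.4917] twist -1.9459715632289596
[ 1.374   0.1163  0.0597  1.4735  0.0191 -3.1406] [-0.0105  0.0014  0.0023 -0.0017 -0.0057  0.0003] 7.55
[[-11, 20, 1], [-7, 21, 1], [-3, 22, 1], [1, 23, 1], [5, 22, 1], [9, 21, 1], [13, 18, 1], [16, 16, 1], [19, 12, 1], [21, 8, 1], [22, 4, 1], [23, 0, 1], [22, -4, 1], [21, -8, 1], [19, -12, 1], [17, -15, 1], [13, -18, 1], [10, -20, 1], [6, -22, 1], [2, -23, 1], [-3, -22, 1], [-7, -22, 1], [-11, -20, 1]] twist 0.18856645377265394
```

Call:
{"name": "play_rows", "arguments": {"dp": [[-11,20,1],[-7,21,1],[-3,22,1],[1,23,1],[5,22,1],[9,21,1],[13,18,1],[16,16,1],[19,12,1],[21,8,1]], "twist": [0.186,0.186,0.186,0.186,0.186,0.186,0.186,0.186,0.186,0.186]}}

```text
time: 8.8
tool_pos: [0.2575, 0.3148, 0.2972]
ee_rot: [-3.105, 0.032, -0.502]
contact_force: [-0.0, 0.0, 0.8]
opening: 0.0851
```

```bash
python3 -c "
from h import *
o=telemetry.get_obs();print(o['q'],o['qvel'],o['time'],o['tool_pos'],o['ee_rot'])
y=o['ee_rot'][2]
rows([.48,.125,.28],-2.964-y,13)"
```

```text
[ 0.8549 -0.0091 -0.1194  1.4319  0.0391 -1.7832] [-0.4637  0.0077 -0.0301 -0.0232  0.014   1.0307] 8.8 [0.2575 0.3148 0.2972] [-3.1054  0.0322 -0.5024]
[[22, 5, 1], [22, 0, 1], [22, -4, 1], [21, -8, 1], [19, -12, 1], [17, -15, 1], [13, -18, 1], [10, -20, 1], [6, -22, 1], [2, -22, 1], [-3, -22, 1], [-7, -21, 1], [-11, -20, 1]] twist 0.1893531156270816
```

Call:
{"name": "play_rows", "arguments": {"dp": [[22,5,1],[22,0,1],[22,-4,1],[21,-8,1],[19,-12,1],[17,-15,1],[13,-18,1],[10,-20,1],[6,-22,1],[2,-22,1]], "twist": [0.186,0.186,0.186,0.186,0.186,0.186,0.186,0.186,0.186,0.186]}}

```text
time: 10.05
tool_pos: [0.433, 0.1676, 0.2791]
ee_rot: [3.099, 0.029, -2.379]
contact_force: [0.6, 0.1, 0.3]
opening: 0.0854
```

```bash
python3 -c "
from h import *
o=telemetry.get_obs();print(o['q'],o['qvel'],o['time'],o['tool_pos'],o['ee_rot'])
y=o['ee_rot'][2]
rows([.485,.12,.24],-2.964-y,4)"
```

```text
[ 0.3348  0.1272 -0.0188  1.4162  0.0506 -0.4284] [-0.3457  0.1878  0.1758  0.0036  0.0057  1.1466] 10.05 [0.433  0.1676 0.2791] [ 3.0992  0.0289 -2.3788]
[[-1, -18, 10], [-4, -17, 10], [-6, -16, 10], [-9, -15, 10]] twist 0.14630809219877183
```

Call:
{"name": "play_rows", "arguments": {"dp": [[-1,-18,10],[-4,-17,10],[-6,-16,10],[-9,-15,10],[0,0,0]], "twist": [0.146,0.146,0.146,0.146,0]}}

```text
time: 10.68
tool_pos: [0.4869, 0.1214, 0.2352]
ee_rot: [3.089, 0.001, -2.982]
contact_force: [-0.9, 1.2, -0.4]
opening: 0.0852
```

```bash
python3 -c "
from h import *
go([.487,.1186,.1463],3.319)
f=cam('wrist');cv2.imwrite('pics/w1.png',f['image'])
print(proj(f,[[.487,.1186,.164],[.4587,.1135,.164],[.5156,.1237,.164]]))"
```

```text
t 10.68 pos [0.4869 0.1214 0.2352] rpy [ 3.0895  0.0005 -2.9824] F [-0.9074  1.1562 -0.4003] open 0.0852
dp mm [ 0.3949 -7.3677 88.5935] twist -0.018164900504660686
[[314.4869 246.2811]
 [313.1616 200.5014]
 [315.6552 289.4992]]
```

View pics/w1.png

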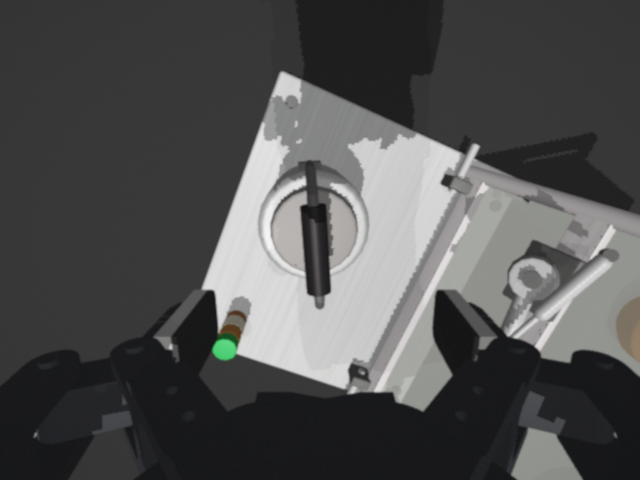

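Call:
{"name": "play_rows", "arguments": {"dp": [[0,-2,22],[0,-2,22],[0,-2,22],[0,-1,16],[0,0,6]], "twist": [-0.018,0,0,0,0]}}

```text
time: 11.35
tool_pos: [0.4869, 0.1228, 0.149]
ee_rot: [3.088, 0.009, -2.941]
contact_force: [-0.2, 0.3, -0.2]
opening: 0.0849
```

```bash
python3 -c "
from h import *
go([.487,.1186,.146],3.319)"
```

```text
t 11.35 pos [0.4869 0.1228 0.149 ] rpy [ 3.0883  0.0086 -2.9413] F [-0.1598  0.2711 -0.1503] open 0.0849
dp mm [ 0.7383 -4.3429  2.7784] twist 0.022924713652972883
```

Call:
{"name": "play_rows", "arguments": {"dp": [[1,-5,3],[0,0,0],[0,0,0],[0,0,0],[0,0,0]], "twist": [0.02,0,0,0,0], "jaw": 0, "squeeze": 60}}

```text
time: 11.98
tool_pos: [0.4876, 0.1185, 0.1478]
ee_rot: [3.088, 0.01, -2.959]
contact_force: [0.4, 0.2, -4.1]
opening: 0.0142
```

Call:
{"name": "play_rows", "arguments": {"dp": [[0,0,0],[0,0,-5],[0,0,-10],[0,0,-15]], "twist": [0,0,0,0]}}

```text
time: 12.48
tool_pos: [0.4863, 0.1164, 0.178]
ee_rot: [3.088, 0.007, -2.959]
contact_force: [-0.2, 0.5, -4.5]
opening: 0.0137
```

```bash
python3 -c "
from h import *
go([.499,-.32,.22],3.319)
f=cam('side');crop(f['image'],210,155,160,150,4,'pics/s2.png')"
```

```text
t 12.47 pos [0.4863 0.1164 0.178 ] rpy [ 3.0879  0.007  -2.9591] F [-0.1891  0.507  -4.4895] open 0.0137
dp mm [  66.4489 -428.5792  -65.5319] twist 0.0051019075005154235
```

View pics/s2.png

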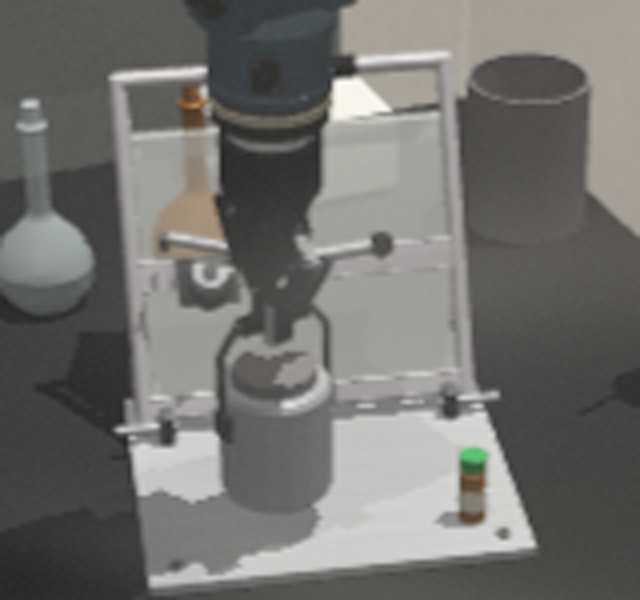

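Call:
{"name": "play_rows", "arguments": {"dp": [[2,-12,-5],[3,-24,-5],[5,-36,0],[6,-38,0],[6,-38,0],[6,-38,0],[6,-38,0],[6,-38,0],[6,-38,0],[6,-38,0]], "twist": [0,0,0,0,0,0,0,0,0,0]}}

```text
time: 13.78
tool_pos: [0.495, -0.2406, 0.1719]
ee_rot: [3.089, 0.009, -2.957]
contact_force: [1.5, 0.5, -5.4]
opening: 0.0141
```

```bash
python3 -c "
from h import *
go([.499,-.32,.145],3.319)"
```

```text
t 13.78 pos [ 0.495  -0.2406  0.1719] rpy [ 3.0887  0.0092 -2.9571] F [ 1.4574  0.4709 -5.4024] open 0.0141
dp mm [ 10.9078 -80.101   22.6348] twist 0.007076760160321882
```

Call:
{"name": "play_rows", "arguments": {"dp": [[4,-30,0],[4,-24,0],[2,-14,4],[1,-6,8],[0,0,8],[0,0,4],[0,0,0]], "twist": [0,0,0,0,0,0,0]}}

```text
time: 14.65
tool_pos: [0.4946, -0.3188, 0.1406]
ee_rot: [3.087, 0.007, -2.96]
contact_force: [-0.3, -0.8, -4.8]
opening: 0.014
```

```bash
python3 -c "
from h import *
go([.499,-.32,.138],3.319)
f=cam('side');crop(f['image'],260,270,180,150,4,'pics/s3.png')"
```

```text
t 14.65 pos [ 0.4946 -0.3188  0.1406] rpy [ 3.0865  0.0065 -2.9599] F [-0.2634 -0.7908 -4.81  ] open 0.014
dp mm [-4.1151 -2.1239  2.4951] twist 0.004301202897604384
```

View pics/s3.png

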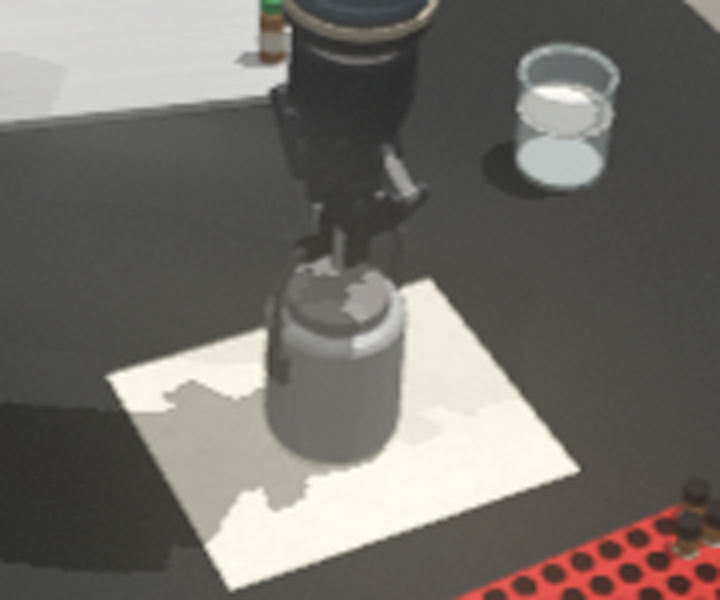

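Call:
{"name": "play_rows", "arguments": {"dp": [[0,0,2],[0,0,2],[0,0,0]], "twist": [0,0,0]}}

```text
time: 15.08
tool_pos: [0.4954, -0.3183, 0.1378]
ee_rot: [3.088, 0.008, -2.959]
contact_force: [-1.1, 0.1, -4.4]
opening: 0.0141
```

```bash
python3 -c "
from h import *
go([.499,-.32,.138],3.319)"
```

```text
t 15.07 pos [ 0.4954 -0.3183  0.1378] rpy [ 3.0879  0.0083 -2.959 ] F [-1.0556  0.0816 -4.367 ] open 0.0141
dp mm [-3.2815 -2.2816 -0.3088] twist 0.0051426323084395875
```

Call:
{"name": "play_rows", "arguments": {"dp": [[0,0,2],[0,0,1],[0,0,0]], "twist": [0,0,0]}}

```text
time: 15.45
tool_pos: [0.4967, -0.3186, 0.138]
ee_rot: [3.091, 0.012, -2.959]
contact_force: [0.8, -0.0, -5.3]
opening: 0.0142
```

```bash
python3 -c "
from h import *
go([.499,-.32,.138],3.319)"
```

```text
t 15.45 pos [ 0.4967 -0.3186  0.138 ] rpy [ 3.0909  0.0125 -2.9588] F [ 0.7984 -0.048  -5.2508] open 0.0142
dp mm [-2.0462 -1.8208 -0.0307] twist 0.005336690072443417
```

Call:
{"name": "play_rows", "arguments": {"dp": [[0,0,4],[0,0,0]], "twist": [0,0]}}

```text
time: 15.7
tool_pos: [0.4989, -0.3188, 0.1382]
ee_rot: [3.094, 0.019, -2.958]
contact_force: [1.0, -0.4, -4.9]
opening: 0.0137
```

```bash
python3 -c "
from h import *
go([.499,-.32,.138],3.319)"
```

```text
t 15.7 pos [ 0.4989 -0.3188  0.1382] rpy [ 3.0945  0.0188 -2.9584] F [ 0.9619 -0.3967 -4.9309] open 0.0137
dp mm [ 0.0894 -1.2157  0.145 ] twist 0.0057366514327945595
```

Call:
{"name": "play_rows", "arguments": {"dp": [[0,0,0],[0,0,0],[0,0,0],[0,0,0]], "twist": [0,0,0,0], "jaw": 1}}

```text
time: 16.2
tool_pos: [0.4989, -0.319, 0.1377]
ee_rot: [3.094, 0.019, -2.959]
contact_force: [-0.6, 0.3, 0.3]
opening: 0.0844
```

```bash
python3 -c "
from h import *
go([.499,-.32,.138],3.319)
f=cam('side');crop(f['image'],260,270,180,150,4,'pics/s4.png')
f=cam('wrist');cv2.imwrite('pics/w4.png',f['image'])"
```

```text
t 16.2 pos [ 0.4989 -0.319   0.1377] rpy [ 3.0944  0.0186 -2.9585] F [-0.5926  0.3009  0.2621] open 0.0844
dp mm [ 0.0884 -0.997  -0.3798] twist 0.0056492441105611135
```

View pics/s4.png

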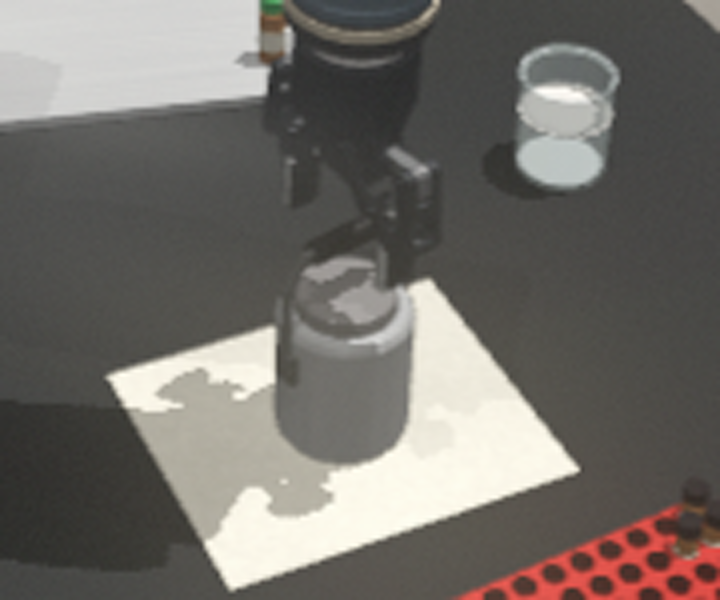

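View pics/w4.png

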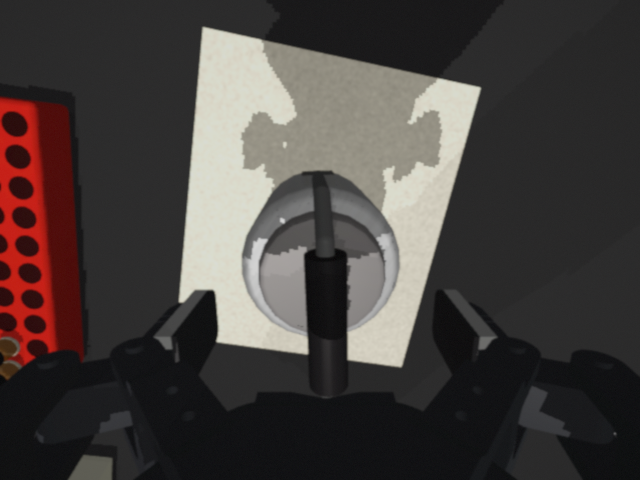

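Call:
{"name": "play_rows", "arguments": {"dp": [[0,0,-20],[0,0,-40],[0,0,-50],[0,0,-40],[0,0,0]], "twist": [0,0,0,-0.15,-0.18]}}

```text
time: 16.92
tool_pos: [0.4968, -0.3263, 0.2915]
ee_rot: [3.102, 0.032, -2.621]
contact_force: [-0.1, 0.8, -0.9]
opening: 0.0854
```

```bash
cat >> h.py <<'E'
PX,PY,PYAW=.5591,.2300,-.2387
def plate(X): return Ro.from_euler('z',PYAW).apply(X)+np.array([PX,PY,0])
def shield(X,lean=.42): return plate(Ro.from_euler('x',-lean).apply(X)+np.array([0,0,.024]))
def leg(q,r,lean=.42):
    c=q-.1; return shield(np.array([-.075,-.025,.125])+r*np.array([np.cos(c),-.471*np.sin(c),-.882*np.sin(c)]),lean)
E
python3 -c "
from h import *
for q in [0,.2,.4,.6,.8,1.0,1.2]:
    print(q, leg(q,.1))
print(leg(0,.143),leg(0,0))
go(leg(0,.1)+[0,0,.1],-1.81)
rows(leg(0,.1)+[0,-.03,.1],1.15-.33+.02,15)
o=telemetry.get_obs();R=Ro.from_euler('xyz',o['ee_rot']).as_matrix();print(R[:,2],o['q'])
"
```

```text
0 [0.5914 0.2592 0.1545]
0.2 [0.5877 0.2439 0.1422]
0.4 [0.5802 0.2298 0.1302]
0.6 [0.5692 0.2175 0.1189]
0.8 [0.5552 0.2076 0.1088]
1.0 [0.5387 0.2003 0.1003]
1.2 [0.5203 0.196  0.0937]
[0.6338 0.2524 0.1571] [0.4929 0.2751 0.1483]
t 16.93 pos [ 0.4968 -0.3263  0.2915] rpy [ 3.1019  0.0324 -2.6208] F [-0.0637  0.8319 -0.9408] open 0.0854
dp mm [-372.0019  458.4577   67.3832] twist -0.8108154080860732
[[-24, 29, 2], [-25, 28, 2], [-27, 26, 2], [-28, 25, 2], [-30, 23, 2], [-31, 21, 2], [-32, 19, 2], [-33, 18, 2], [-34, 16, 2], [-35, 14, 2], [-36, 12, 2], [-36, 10, 2], [-37, 8, 2], [-37, 6, 2], [-37, 4, 2]] twist -0.05599999999999999
[ 0.0083  0.0506 -0.9987] [-0.6057  0.449   0.4457  1.5895  0.0463 -1.1276]
```

Call:
{"name": "play_rows", "arguments": {"dp": [[-24,29,2],[-25,28,2],[-27,26,2],[-28,25,2],[-30,23,2],[-31,21,2],[-32,19,2],[-33,18,2],[-34,16,2],[-35,14,2]], "twist": [-0.056,-0.056,-0.056,-0.056,-0.056,-0.056,-0.056,-0.056,-0.056,-0.056], "jaw": 0}}

```text
time: 18.18
tool_pos: [0.5565, 0.0541, 0.2907]
ee_rot: [3.128, 0.049, -2.044]
contact_force: [1.0, -0.4, -0.0]
opening: 0.0002
```

```bash
python3 -c "
from h import *
go(leg(0,.1)+[0,0,.1],-1.81)
o=telemetry.get_obs()
rows(leg(0,.1)+[0,-.015,.08],-1.81-o['ee_rot'][2],6)
S=cam('top')['image'];cv2.imwrite('pics/t5.png',S)
"
```

```text
t 18.18 pos [0.5565 0.0541 0.2907] rpy [ 3.1278  0.049  -2.0436] F [ 1.0035 -0.4054 -0.0046] open 0.0002
dp mm [-196.4355   61.702    46.8015] twist -0.23364020689248166
[[-31, 9, 9], [-31, 8, 9], [-31, 7, 9], [-32, 6, 9], [-32, 4, 9], [-32, 3, 9]] twist -0.03894003448208028
```

View pics/t5.png

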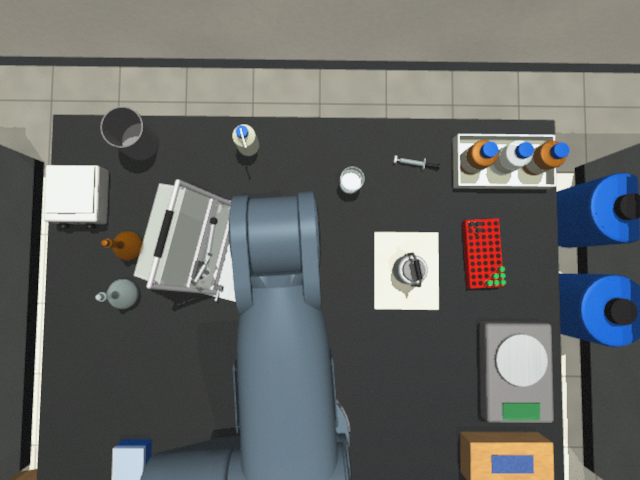

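Call:
{"name": "play_rows", "arguments": {"dp": [[-31,9,5],[-31,8,5],[-31,7,8],[-30,6,10],[-26,4,10],[-20,3,10],[0,0,0]], "twist": [-0.039,-0.039,-0.039,-0.039,-0.039,-0.039,0]}}

```text
time: 19.1
tool_pos: [0.5855, 0.238, 0.2498]
ee_rot: [3.14, 0.052, -1.794]
contact_force: [-0.5, 0.0, 0.9]
opening: 0.0001
```

```bash
python3 -c "
from h import *
tg=leg(0,.1)+Ro.from_euler('z',PYAW).apply([0,.003,.03])
go(tg,-1.81)
f=cam('side');crop(f['image'],210,155,160,150,4,'pics/s6.png')
f=cam('wrist');cv2.imwrite('pics/w6.png',f['image'])
print(proj(f,[leg(0,.1),leg(0,.143),leg(0,0)]))
"
```

```text
t 19.1 pos [0.5855 0.238  0.2498] rpy [ 3.1396  0.0518 -1.794 ] F [-0.4637  0.0306  0.9361] open 0.0001
dp mm [-21.5861  -1.3001  66.5432] twist 0.015987910802818917
[[324.6581 260.6022]
 [263.526  265.7657]
 [463.8284 248.8474]]
```

View pics/s6.png

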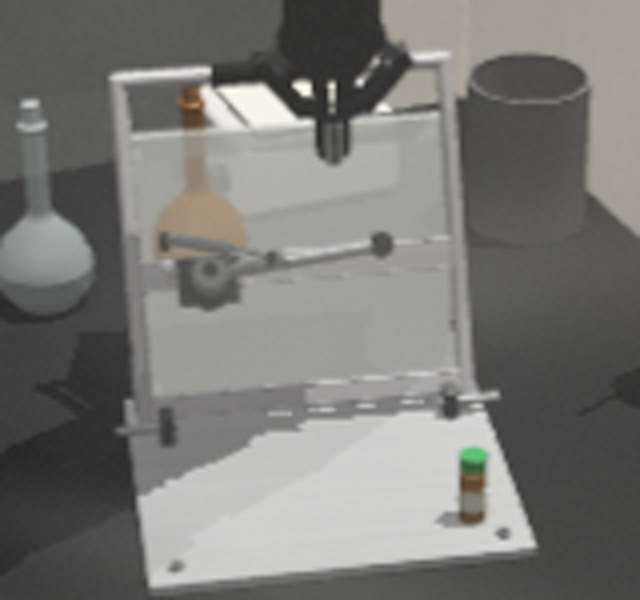

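View pics/w6.png

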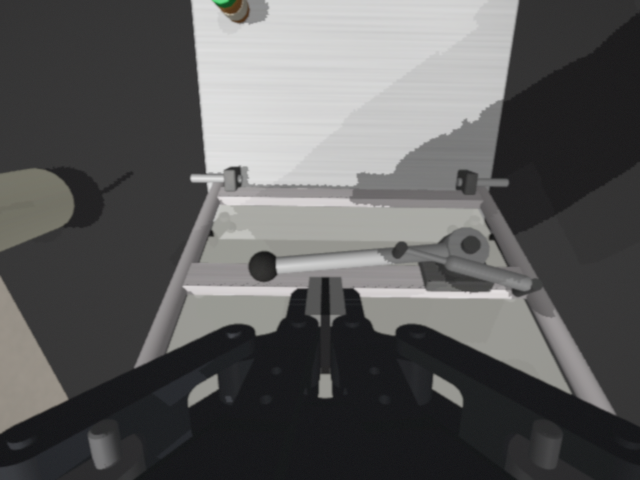

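Call:
{"name": "play_rows", "arguments": {"dp": [[-9,0,22],[-8,-1,22],[-5,0,20],[0,0,3]], "twist": [0.016,0,0,0]}}

```text
time: 19.7
tool_pos: [0.5943, 0.2582, 0.1864]
ee_rot: [-3.14, 0.054, -1.818]
contact_force: [0.1, 0.2, 1.5]
opening: -0.0
```

```bash
python3 -c "
from h import *
tg=leg(0,.1)+Ro.from_euler('z',PYAW).apply([0,.003,.007])
go(tg,-1.81)
o=telemetry.get_obs();R=Ro.from_euler('xyz',o['ee_rot']).as_matrix()
f=cam('wrist');crop(f['image'],220,170,200,150,4,'pics/w7.png')
for q in [0,.2,.4,.6,.8,1,1.2]:
    a=leg(q,.1)+Ro.from_euler('z',PYAW).apply([0,.003,.007]); print(q,R.T@(a-tg)*1000)
"
```

```text
t 19.7 pos [0.5943 0.2582 0.1864] rpy [-3.1397  0.054  -1.8183] F [0.081  0.1778 1.5114] open -0.0
dp mm [-1.8769  3.1105 25.103 ] twist -0.008324499198760993
0 [0. 0. 0.]
0.2 [16.4053 -0.1178 11.3766]
0.4 [32.5186  3.7334 22.517 ]
0.6 [47.6974 11.4001 32.9771]
0.8 [61.3367 22.5764 42.34  ]
1 [72.8927 36.817  50.2323]
1.2 [81.9046 53.5541 56.3394]
```

View pics/w7.png

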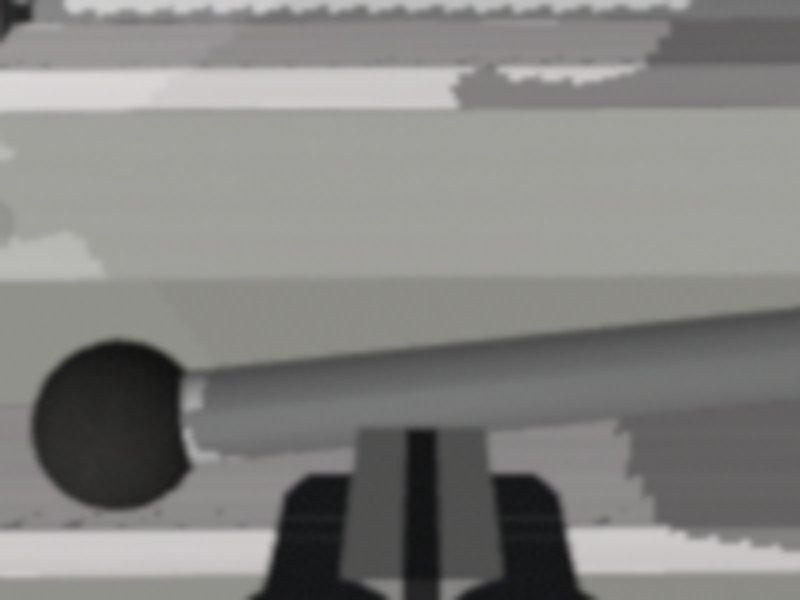

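Call:
{"name": "play_rows", "arguments": {"dp": [[-1,2,10],[-1,1,9],[0,0,5]], "twist": [0,0,0]}}

```text
time: 20.12
tool_pos: [0.5934, 0.2616, 0.1641]
ee_rot: [-3.136, 0.056, -1.82]
contact_force: [-0.0, 0.1, -0.1]
opening: 0.0002
```

```bash
python3 -c "
from h import *
tg=leg(0,.1)+Ro.from_euler('z',PYAW).apply([0,.003,.007])
go(tg,-1.81)
f=cam('side');crop(f['image'],210,155,160,150,4,'pics/s8.png')
f=cam('wrist');crop(f['image'],220,170,200,150,4,'pics/w8.png')
"
```

```text
t 20.12 pos [0.5934 0.2616 0.1641] rpy [-3.1363  0.0563 -1.8197] F [-0.0091  0.0797 -0.0504] open 0.0002
dp mm [-0.0443  1.4072  2.6344] twist -0.009682888967268433
```

View pics/w8.png

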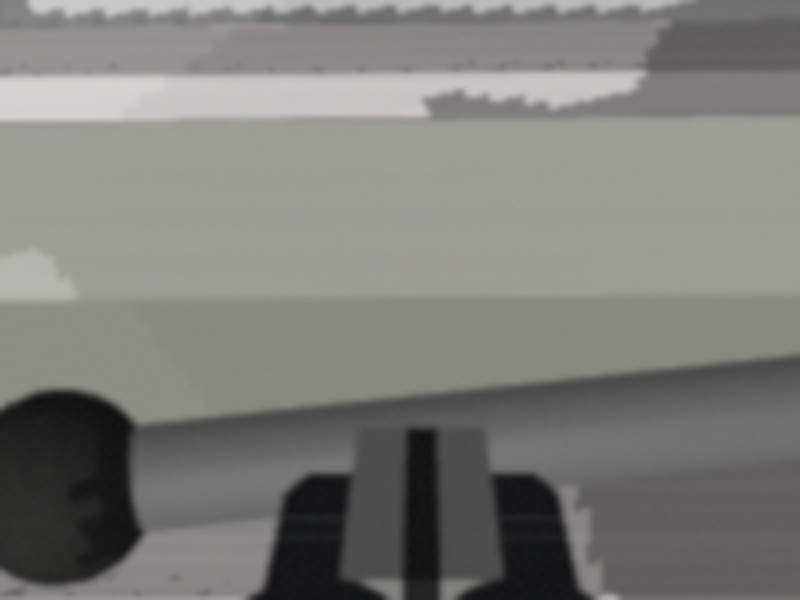

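View pics/s8.png

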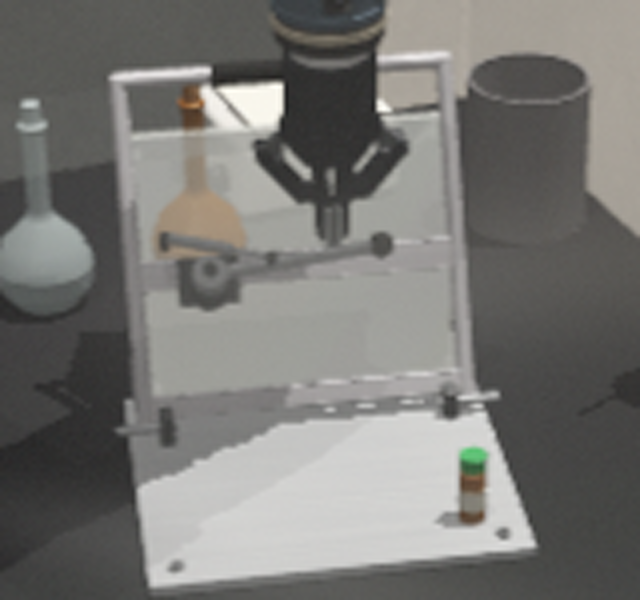

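Call:
{"name": "play_rows", "arguments": {"dp": [[4,1,6],[8,0,6],[8,1,6],[8,2,6]], "twist": [0,0,0,0]}}

```text
time: 20.72
tool_pos: [0.5858, 0.236, 0.1412]
ee_rot: [-3.129, 0.06, -1.819]
contact_force: [-0.0, -1.0, 6.7]
opening: 0.0
```

```bash
python3 -c "
from h import *
for q in [.2,.3,.4,.6,1.0]:
    tg=leg(q,.1)+Ro.from_euler('z',PYAW).apply([0,.003,.007]);go(tg,-1.81)
f=cam('side');crop(f['image'],210,155,160,150,4,'pics/s9.png')
"
```

```text
t 20.73 pos [0.5858 0.236  0.1412] rpy [-3.1287  0.0597 -1.8194] F [-0.0046 -0.9662  6.6686] open 0.0
dp mm [-11.5456   0.08    -7.3837] twist -0.009449506400945662
t 20.73 pos [0.5858 0.236  0.1412] rpy [-3.1287  0.0597 -1.8194] F [-0.0046 -0.9662  6.6686] open 0.0
dp mm [-3.3784  1.5679 -1.818 ] twist -0.009449506400945662
t 20.73 pos [0.5858 0.236  0.1412] rpy [-3.1287  0.0597 -1.8194] F [-0.0046 -0.9662  6.6686] open 0.0
dp mm [4.6348 4.035  3.6223] twist -0.009449506400945662
t 20.73 pos [0.5858 0.236  0.1412] rpy [-3.1287  0.0597 -1.8194] F [-0.0046 -0.9662  6.6686] open 0.0
dp mm [19.8812 11.7987 13.9112] twist -0.009449506400945662
t 20.73 pos [0.5858 0.236  0.1412] rpy [-3.1287  0.0597 -1.8194] F [-0.0046 -0.9662  6.6686] open 0.0
dp mm [45.2024 37.3749 30.7415] twist -0.009449506400945662
```

View pics/s9.png

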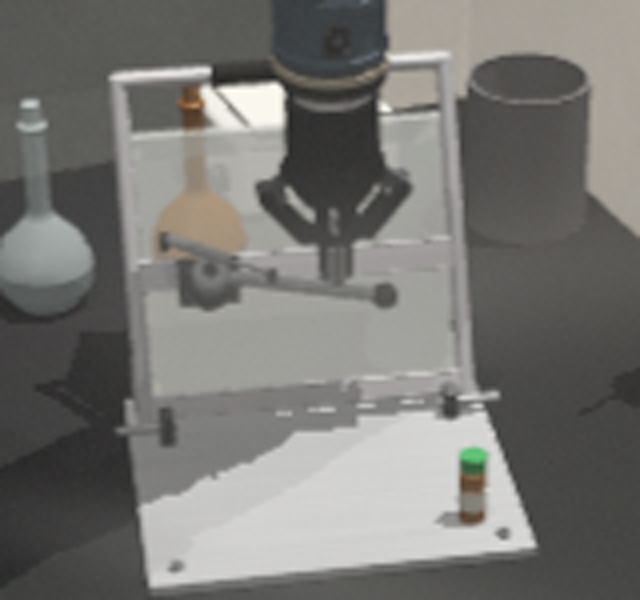

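Call:
{"name": "play_rows", "arguments": {"dp": [[7,4,6],[7,5,6],[7,6,6],[7,6,6],[6,7,6],[6,7,6]], "twist": [0,0,0,0,0,0]}}

```text
time: 21.52
tool_pos: [0.5446, 0.2048, 0.1034]
ee_rot: [-3.121, 0.06, -1.821]
contact_force: [0.6, 0.3, 0.4]
opening: 0.0
```

```bash
python3 -c "
from h import *
for q in [.6,1.0]:
    tg=leg(q,.1)+Ro.from_euler('z',PYAW).apply([0,.003,.007]);go(tg,-1.81)
f=cam('side');crop(f['image'],210,155,160,150,4,'pics/s10.png')
"
```

```text
t 21.52 pos [0.5446 0.2048 0.1034] rpy [-3.1212  0.0602 -1.8214] F [0.6021 0.3287 0.4485] open 0.0
dp mm [-22.7264 -21.0357 -20.7264] twist -0.011419100982646313
t 21.52 pos [0.5446 0.2048 0.1034] rpy [-3.1212  0.0602 -1.8214] F [0.6021 0.3287 0.4485] open 0.0
dp mm [ 2.6542  4.6184 -4.1055] twist -0.011419100982646313
```

View pics/s10.png

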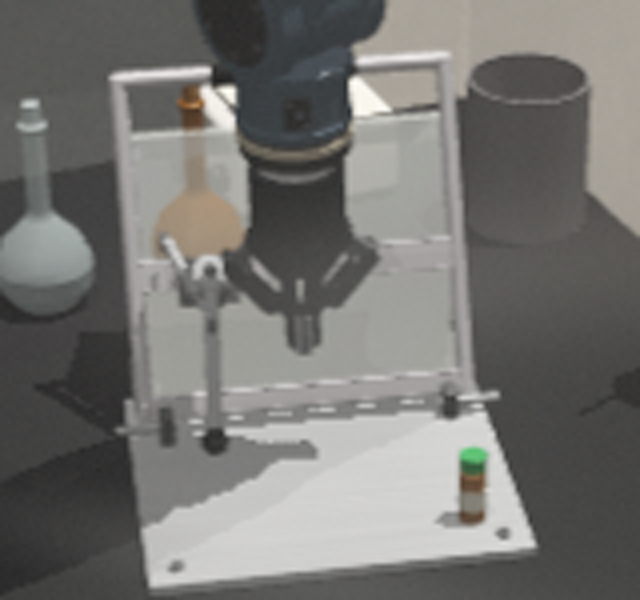

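Call:
{"name": "play_rows", "arguments": {"dp": [[5,0,-15],[5,0,-30],[5,0,-40],[0,0,-45],[0,0,-45],[0,0,-45],[0,0,-20]], "twist": [0,0,0,0,0.1,0.18,0.18]}}

```text
time: 22.45
tool_pos: [0.5305, 0.1744, 0.3561]
ee_rot: [3.134, 0.065, -2.295]
contact_force: [0.1, 0.3, -0.5]
opening: 0.0003
```

```bash
python3 -c "
from h import *
o=telemetry.get_obs();print(o['q'])
g=shield([0,.01,.285]);print(g)
go([.5884,.3516,.345],2.903)
rows([.5884,.3516,.345],-(3.380+o['ee_rot'][2]),8)
"
```

```text
[ 0.2948  0.3146  0.4139  1.6186  0.0405 -0.5511]
[0.5887 0.3518 0.2802]
t 22.45 pos [0.5305 0.1744 0.3561] rpy [ 3.1341  0.0651 -2.2949] F [ 0.0834  0.2667 -0.4944] open 0.0003
dp mm [-169.9717   73.8476   22.7861] twist 1.0852791307312755
[[-21, 9, 1], [-20, 12, 1], [-18, 15, 1], [-16, 17, 1], [-14, 19, 1], [-11, 21, 1], [-8, 22, 1], [-5, 23, 1]] twist 0.13563672794396114
```

Call:
{"name": "play_rows", "arguments": {"dp": [[-21,9,1],[-20,12,1],[-18,15,1],[-16,17,1],[-14,19,1],[-11,21,1],[-8,22,1],[-5,23,1],[0,0,0]], "twist": [0.136,0.136,0.136,0.136,0.136,0.136,0.136,0.136,0], "jaw": 1}}

```text
time: 23.58
tool_pos: [0.5937, 0.3534, 0.3762]
ee_rot: [3.069, 0.035, 2.859]
contact_force: [0.0, 0.0, -0.7]
opening: 0.0851
```

```bash
python3 -c "
from h import *
o=telemetry.get_obs();print(o['q']);R=Ro.from_euler('xyz',o['ee_rot']).as_matrix();print(R[:,2])
g=shield([0,.01,.285])
gp=g+R[:,2]*.0187
go(gp,2.903)
f=cam('wrist');cv2.imwrite('pics/w11.png',f['image']);print(proj(f,[g,shield([.06,.01,.285]),shield([-.06,.01,.285])]))
f=cam('side');cv2.imwrite('pics/s11.png',f['image'])
"
```

```text
[0.5255 0.7483 1.1975 1.9431 0.025  0.8076]
[ 0.0539  0.0602 -0.9967]
t 23.57 pos [0.5937 0.3534 0.3762] rpy [3.0687 0.0351 2.8592] F [ 0.0333  0.035  -0.7336] open 0.0851
dp mm [  7.6514  -9.8539 114.0621] twist -0.04381686432824017
[[309.9532 225.8209]
 [314.4171 304.6548]
 [304.7884 134.6098]]
```

View pics/w11.png

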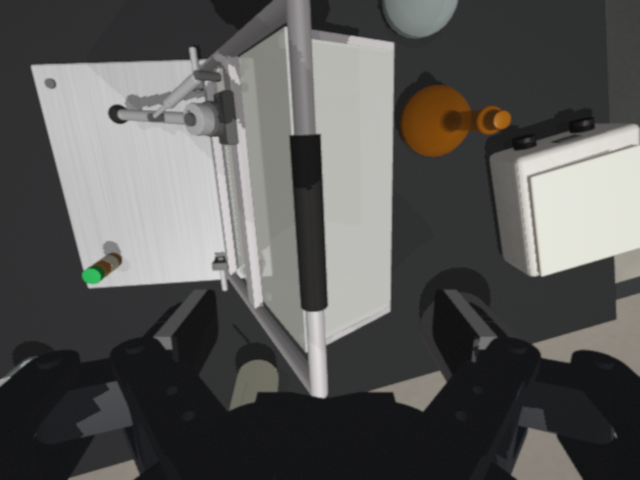

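View pics/s11.png

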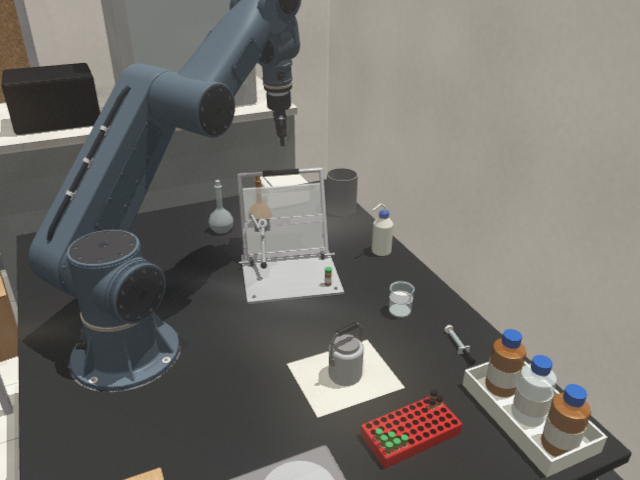

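Call:
{"name": "play_rows", "arguments": {"dp": [[3,-4,20],[3,-4,30],[2,-2,30],[0,0,15],[0,0,0]], "twist": [-0.02,-0.02,0,0,0]}}

```text
time: 24.3
tool_pos: [0.5862, 0.3441, 0.2859]
ee_rot: [3.066, 0.045, 2.908]
contact_force: [-0.3, -0.1, -0.3]
opening: 0.0855
```

```bash
python3 -c "
from h import *
o=telemetry.get_obs();print(o['q']);R=Ro.from_euler('xyz',o['ee_rot']).as_matrix();print(R[:,2])
g=shield([0,.01,.285])
gp=g+R[:,2]*.0187
go(gp,2.903)
f=cam('wrist');cv2.imwrite('pics/w12.png',f['image']);print(proj(f,[g,shield([.06,.01,.285]),shield([-.06,.01,.285])]))
"
```

```text
[0.5196 0.542  0.576  1.5203 0.0242 0.7529]
[ 0.0613  0.0629 -0.9961]
t 24.3 pos [0.5862 0.3441 0.2859] rpy [3.0661 0.0451 2.9075] F [-0.3267 -0.0792 -0.338 ] open 0.0855
dp mm [-0.4217  7.6409 25.0362] twist 0.004525576431693601
[[341.2265 289.7663]
 [338.7342 398.5816]
 [344.3535 153.239 ]]
```

View pics/w12.png

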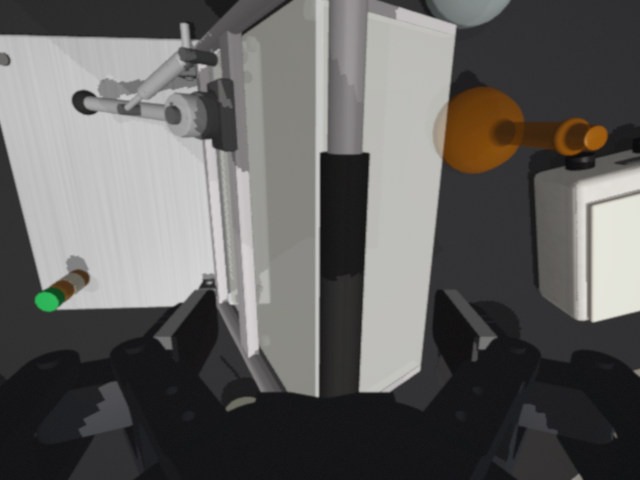

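Call:
{"name": "play_rows", "arguments": {"dp": [[0,4,8],[0,4,10],[0,0,6],[0,0,0]], "twist": [0,0,0,0]}}

```text
time: 24.85
tool_pos: [0.5905, 0.3541, 0.2638]
ee_rot: [3.064, 0.048, 2.908]
contact_force: [-0.9, 0.5, -0.3]
opening: 0.0855
```

```bash
python3 -c "
from h import *
o=telemetry.get_obs();R=Ro.from_euler('xyz',o['ee_rot']).as_matrix()
g=shield([0,.01,.285])
go(g+R[:,2]*.0187,2.903)
"
```

```text
t 24.85 pos [0.5905 0.3541 0.2638] rpy [3.0637 0.0479 2.9082] F [-0.864   0.5341 -0.3291] open 0.0855
dp mm [ 0.4046 -1.3345  2.112 ] twist 0.005197058205381744
```

Call:
{"name": "play_rows", "arguments": {"dp": [[0,-1,2],[0,0,0],[0,0,0],[0,0,0],[0,0,0]], "twist": [0,0,0,0,0], "jaw": 0, "squeeze": 30}}

```text
time: 25.48
tool_pos: [0.5903, 0.3523, 0.262]
ee_rot: [3.065, 0.048, 2.908]
contact_force: [0.4, 1.7, -2.7]
opening: 0.019
```

```bash
python3 -c "
from h import *
o=telemetry.get_obs();R=Ro.from_euler('xyz',o['ee_rot']).as_matrix()
print(o['q'])
go(shield([0,.01,.285])+R[:,2]*.0187,2.903)
g=lambda a:shield([0,.01,.285],a)
for a in [.35,.28,.21,.14,.07,0,-.02]: print(a, R.T@(g(a)-g(.42))*1000)
f=cam('side');crop(f['image'],210,155,160,150,4,'pics/s13.png')
"
```

```text
[0.5278 0.5477 0.5243 1.4597 0.0222 0.761 ]
t 25.48 pos [0.5903 0.3523 0.262 ] rpy [3.065  0.0482 2.9076] F [ 0.3658  1.6924 -2.7312] open 0.019
dp mm [0.566  0.575  0.5171] twist 0.004556921956607507
0.35 [ -0.3073 -17.547   -9.5046]
0.28 [ -0.5498 -35.7161 -17.7602]
0.21 [ -0.7262 -54.4183 -24.7265]
0.14 [ -0.8358 -73.5619 -30.3692]
0.07 [ -0.878  -93.0531 -34.6608]
0 [  -0.8526 -112.7966  -37.5802]
-0.02 [  -0.8329 -118.4705  -38.1601]
```

View pics/s13.png

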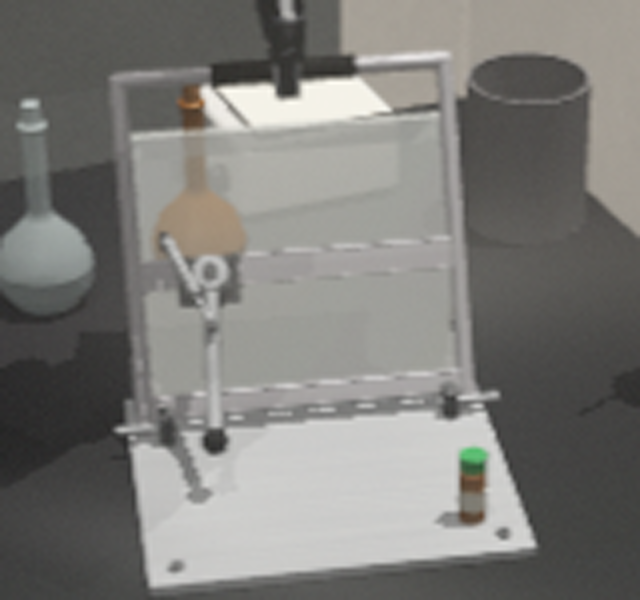

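Call:
{"name": "play_rows", "arguments": {"dp": [[0,-8,-5],[0,-9,-5],[0,-9,-4],[0,-9,-4],[0,-9,-4],[0,-10,-3]], "twist": [0,0,0,0,0,0]}}

```text
time: 26.28
tool_pos: [0.5767, 0.296, 0.2848]
ee_rot: [3.062, 0.05, 2.908]
contact_force: [2.1, 3.3, 3.8]
opening: 0.0188
```

```bash
cat > arc.py <<'E'
from h import *
o=telemetry.get_obs();R=Ro.from_euler('xyz',o['ee_rot']).as_matrix()
print(o['q'])
gp=np.array(o['tool_pos'])-R[:,2]*.0187
loc=Ro.from_euler('z',-PYAW).apply(gp-np.array([PX,PY,.024]))
print('loc',loc,'rad',np.hypot(loc[1],loc[2]),'lean',np.arctan2(loc[1],loc[2])-np.arctan2(.01,.285),'rn',np.hypot(.01,.285))
for a in [.14,.07,.03,0,-.02]: print(a,R.T@(shield([0,.01,.285],a)-gp)*1000)
go(gp,2.903)
E
python3 arc.py
```

```text
[0.46   0.4538 0.4321 1.4596 0.029  0.6933]
loc [0.0005 0.0668 0.2794] rad 0.2872365195123063 lean 0.19946385834583708 rn 0.28517538463198394
0.14 [  0.5452 -16.9058  -2.8261]
0.07 [  0.4987 -36.3841  -7.1764]
0.03 [  0.5039 -47.6358  -9.0477]
0 [  0.5229 -56.1187 -10.1555]
-0.02 [  0.5427 -61.7907 -10.7526]
t 26.27 pos [0.5767 0.296  0.2848] rpy [3.062  0.0504 2.9076] F [2.1213 3.3479 3.8465] open 0.0188
dp mm [  0.   -0.  -18.7] twist 0.00464425505945032
```

Good: lean ≈0.20, forces small. Continue toward upright.

Call:
{"name": "play_rows", "arguments": {"dp": [[0,-9,-1],[0,-9,-2],[0,-9,-2],[0,-8,-2],[0,-8,-1]], "twist": [0,0,0,0,0]}}

```text
time: 26.9
tool_pos: [0.5658, 0.2515, 0.2924]
ee_rot: [3.058, 0.053, 2.908]
contact_force: [1.6, 3.1, 10.4]
opening: 0.019
```

```bash
python3 arc.py
```

```text
[0.3998 0.3834 0.3453 1.4402 0.0363 0.6329]
loc [0.0005 0.0209 0.287 ] rad 0.2877640729210516 lean 0.03770860185715138 rn 0.28517538463198394
0.14 [ 0.6474 28.1297  8.5521]
0.07 [0.5978 8.671  4.1151]
0.03 [ 0.603  -2.5722  2.1936]
0 [  0.6229 -11.0501   1.0479]
-0.02 [  0.6437 -16.7194   0.4255]
t 26.9 pos [0.5658 0.2515 0.2924] rpy [3.0575 0.0532 2.9079] F [ 1.6092  3.0766 10.3647] open 0.019
dp mm [ -0.   -0.  -18.7] twist 0.004886686866336198
```

```bash
python3 -c "
from h import *
f=cam('side');crop(f['image'],210,155,160,150,4,'pics/s14.png')
f=cam('wrist');cv2.imwrite('pics/w14.png',f['image'])
"
```

```text
(no output)
```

View pics/s14.png

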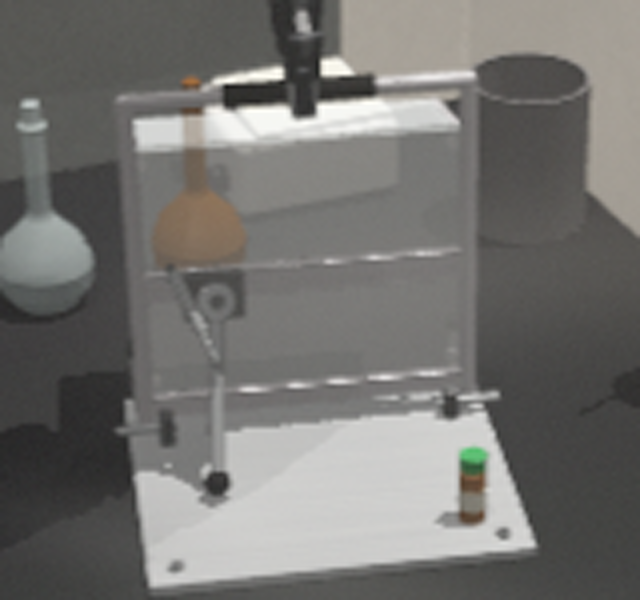

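View pics/w14.png

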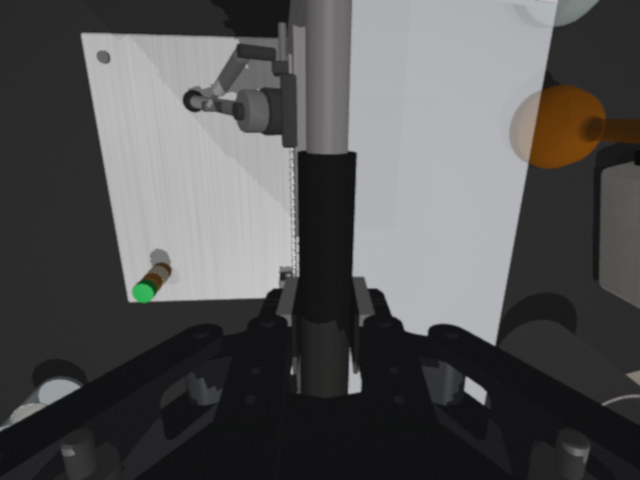

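Call:
{"name": "play_rows", "arguments": {"dp": [[0,-6,-1],[0,-5,-1],[0,-3,0],[0,0,0]], "twist": [0,0,0,0]}}

```text
time: 27.5
tool_pos: [0.5624, 0.2376, 0.2938]
ee_rot: [3.056, 0.053, 2.908]
contact_force: [1.7, 3.5, 3.8]
opening: 0.0188
```

```bash
python3 arc.py
```

```text
[0.3794 0.3633 0.3196 1.4342 0.0393 0.6128]
loc [0.0004 0.0066 0.2884] rad 0.28843615578521875 lean -0.012325023211239558 rn 0.28517538463198394
0.14 [ 0.643  42.3127 11.1769]
0.07 [ 0.5892 22.8605  6.7115]
0.03 [ 0.5921 11.6201  4.7735]
0 [0.6103 3.1439 3.6155]
-0.02 [ 0.6301 -2.5245  2.9847]
t 27.5 pos [0.5624 0.2376 0.2938] rpy [3.0561 0.0534 2.9077] F [1.6996 3.5224 3.8003] open 0.0188
dp mm [  0.   -0.  -18.7] twist 0.004705621358444212
```

Call:
{"name": "play_rows", "arguments": {"dp": [[0,-4,0],[0,-4,0],[0,0,0]], "twist": [0,0,0]}}

```text
time: 27.88
tool_pos: [0.5618, 0.235, 0.294]
ee_rot: [3.046, 0.054, 2.911]
contact_force: [6.2, 11.1, -2.0]
opening: 0.019
```

```bash
python3 arc.py; python3 -c "
from h import *
import pickle
f=cam('side');crop(f['image'],210,165,160,150,4,'pics/s15.png')
g=cam('top');crop(g['image'],180,170,160,150,4,'pics/t15.png')
pickle.dump((g,f),open('ts2.pkl','wb'))
for a in (.03,0,-.03):
  X=[shield([-.142,0,.293],a),shield([.142,0,.293],a),leg(1.75,.143,a)]
  print(a,(proj(f,X)-[210,165])*4+1.5,(proj(g,X)-[180,170])*4+1.5, X[2])
"
```

```text
[0.3709 0.3533 0.3049 1.4237 0.0487 0.6012]
loc [0.0004 0.0037 0.2886] rad 0.28862124797883926 lean -0.022425370507347497 rn 0.28517538463198394
0.14 [ 0.4676 45.0673 12.1428]
0.07 [ 0.48   25.6637  7.4707]
0.03 [ 0.5212 14.4446  5.4132]
0 [0.5684 5.9813 4.1651]
-0.02 [0.6076 0.3201 3.4741]
t 27.88 pos [0.5618 0.235  0.294 ] rpy [3.0456 0.0539 2.9111] F [ 6.2208 11.1101 -2.0012] open 0.019
dp mm [  0.   -0.  -18.7] twist 0.008127103191227558
0.03 [[116.4812  57.5679]
 [481.4938  32.5642]
 [218.6454 439.8215]] [[ 40.8074 524.826 ]
 [162.0455  72.248 ]
 [284.2347 459.3339]] [0.4535 0.1609 0.026 ]
0 [[117.2406  62.232 ]
 [483.7357  37.0002]
 [218.789  442.7143]] [[ 54.8787 528.4143]
 [175.8989  75.7036]
 [284.693  459.2168]] [0.4534 0.1609 0.0233]
-0.03 [[118.0284  67.2533]
 [485.9898  41.7839]
 [218.9215 445.544 ]] [[ 69.058  531.9717]
 [189.8302  79.2342]
 [285.0444 459.0737]] [0.4535 0.1609 0.0205]
```

View pics/s15.png

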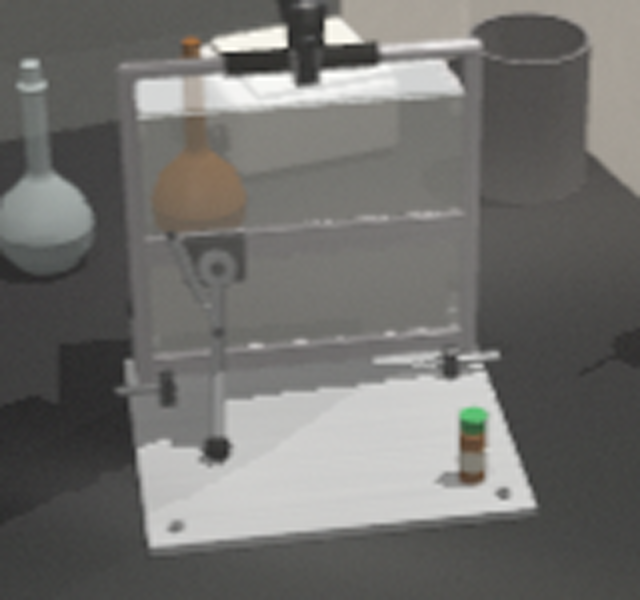

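View pics/t15.png

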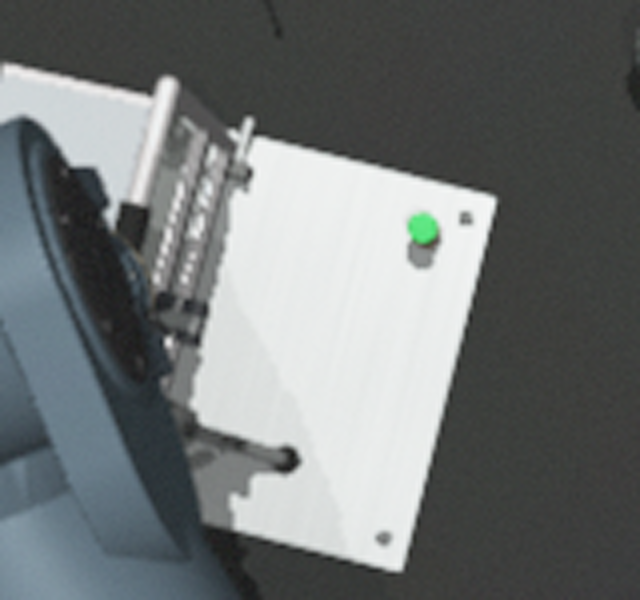

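```bash
python3 arc.py | tail -2; python3 -c "
from h import *
f=cam('side');cv2.imwrite('pics/s16.png',f['image']);g=cam('top');cv2.imwrite('pics/t16.png',g['image'])
a=cv2.imread('pics/side0.png');d=cv2.absdiff(a,f['image']).max(2)
b=cv2.imread('pics/top0.png');e=cv2.absdiff(b,g['image']).max(2)
print('side flask1',d[180:235,208:234].mean(),'beaker',d[280:318,385:418].mean(),'rack',d[395:460,360:462].mean(),'vial',d[262:290,320:335].mean())
print('top flask1',e[278:310,95:138].mean(),'flask2',e[230:262,100:142].mean(),'beaker',e[165:195,338:366].mean(),'rack',e[215:292,460:510].mean(),'vial',e[220:240,278:292].mean())
"
```

```text
t 27.98 pos [0.5618 0.2349 0.294 ] rpy [3.0459 0.0539 2.9111] F [ 6.4784 14.9841  0.8731] open 0.0187
dp mm [  0.    0.  -18.7] twist 0.008088737877532282
side flask1 6.8321678321678325 beaker 8.058213716108453 rack 7.649924585218703 vial 9.714285714285714
top flask1 15.695494186046512 flask2 86.09672619047619 beaker 1.775 rack 3.647792207792208 vial 1.2
```

View pics/s16.png

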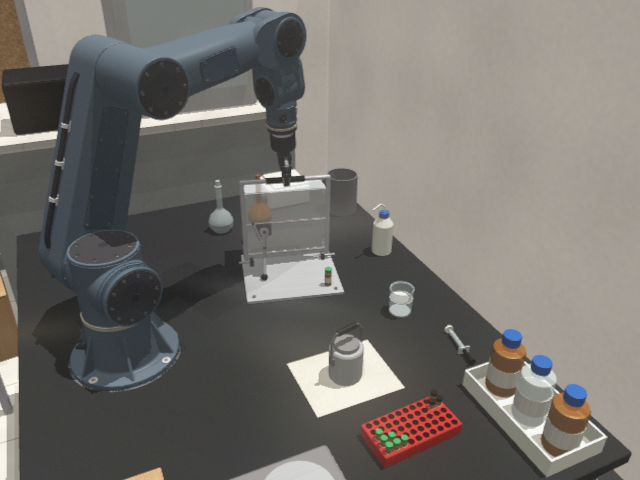

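View pics/t16.png

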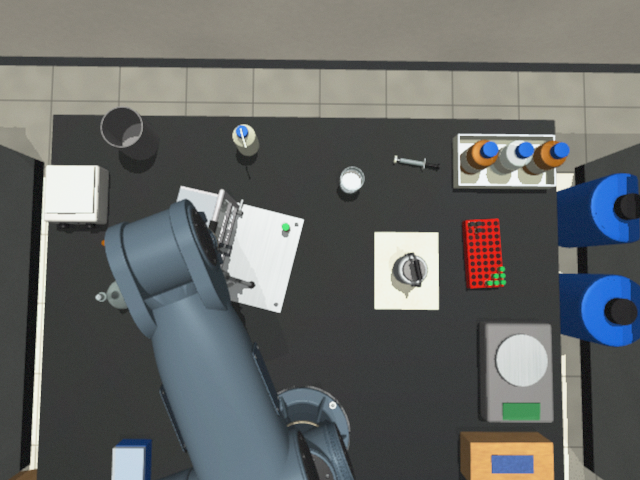

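Call:
{"name": "play_rows", "arguments": {"dp": [[0,0,0],[0,0,0],[0,0,0],[0,0,0]], "twist": [0,0,0,0]}}

```text
time: 28.58
tool_pos: [0.5623, 0.2373, 0.2939]
ee_rot: [3.043, 0.054, 2.913]
contact_force: [2.4, 4.2, 4.7]
opening: 0.019
```

```bash
python3 arc.py | tail -2; python3 -c "
from h import *
f=cam('side');crop(f['image'],210,165,160,150,4,'pics/s17.png')
o=telemetry.get_obs();print(o['contact_force'],o['tool_pos'])"
```

```text
t 28.57 pos [0.5623 0.2373 0.2939] rpy [3.043  0.0542 2.913 ] F [2.3926 4.186  4.6939] open 0.019
dp mm [ -0.    0.  -18.7] twist 0.009994840452306697
[2.1874 4.3891 5.3064] [0.5623 0.2372 0.2939]
```

View pics/s17.png

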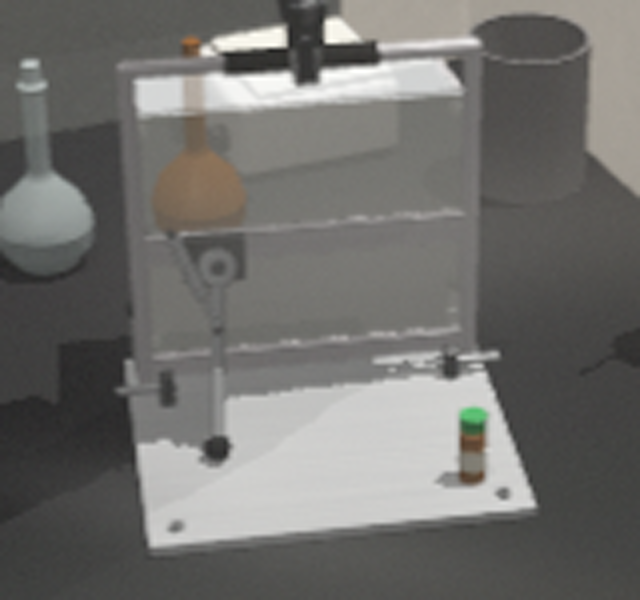

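Call:
{"name": "play_rows", "arguments": {"dp": [[0,-3,0]], "twist": [0]}}

```text
time: 28.75
tool_pos: [0.5619, 0.2354, 0.2939]
ee_rot: [3.041, 0.054, 2.914]
contact_force: [3.4, 14.3, 7.3]
opening: 0.0187
```

```bash
python3 -c "
from h import *
o=telemetry.get_obs();print(o['contact_force'],o['tool_pos'],o['opening'],o['time'])
from plant import workorder
print(workorder.finish_job())"
```

```text
[ 3.4059 14.2533  7.3027] [0.5619 0.2354 0.2939] 0.018696686131933937 28.75
the job is handed in; nothing more can be done
None
```

The splash shield is up: it stands upright on its leg, the gripper still holds the hand grip, and I handed the job in at 28.75 s. I first stood the pot upright near the middle of the bench paper. Next I pushed the leg past its centre, where it snapped fully down, and then I swung the shield up until the leg's foot met the plate.

**Last checks:**
- **Shield:** the push at the grip was about 15 N, pressing the shield against its stop, with the jaws closed on the grip (18.7 mm opening). The top picture puts the lean at about +0.01 rad. The lean worked out from the tool position disagreed, at about -0.02 rad. I take that as play in the pads, because the foot was firmly stopped on the plate.
- **Other things:** the side and top pictures showed the vial, rack, beaker and clear flask where they started. The amber flask was hidden from the top camera at the end. In the side view I saw it, by eye only, in its old place.

**What went wrong:** an early turn drove the last joint to its limit and tilted the tool about 0.26 rad. I turned it back, which cost about 5 s, and about 0.05 rad of tilt remained and grew to about 0.11 rad at the end. Nothing was touched while this happened.

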